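# Index the carver's dividing table and pin it

## Robot

A 7-joint arm with a two-finger parallel gripper is mounted at the origin on the work surface. World frame = base frame: x ahead of the robot, y to its left, z up, the work surface at z = 0. Lengths are in mm, angles in rad, forces in N, time in s.
With the tool pointing down it reaches from about 400 to 850 mm from the base axis. Payload 10.4 kg.
Tool frame: the origin (TCP) lies at the very end of the fingers, on their centre line; the grasp point (between the pads) lies 19 mm behind it; z points along the fingers, y is the line along which they close (so a half turn about z gives the same grasp; the last joint's range is limited). The gripper opens to 85 mm and grips with 20 to 120 N. Pads are 22 mm wide; open, the fingers measure 114 mm over their backs; the gripper's body (76 mm by 85 mm) begins 54 mm behind the grasp point. The pads swing forward as they close: fully open they stand 13 mm farther back than shut.
Start: joints at [1.18, 0.332, -0.065, 1.46, 0.022, 1.35, -0.088], TCP at [224.75, -583.214, 231.338] pointing down, gripper open.
Joint ranges: [-2.6, 2.6], [-0.5, 2.12], [-1.47, 1.34], [0.16, 2.42], [-1.27, 4.41], [0.06, 2.06], [-2.6, 2.6]. Speed limits (rad/s): [2.22, 2.22, 2.79, 2.79, 3.14, 3.14, 3.14].

## Interface

Orientations are given as a rotation vector (axis times angle).
In Python, from workcell import bot, eyes gives the robot as it stands.
- The arm moves only by the tool step_arm, never from a script. Its argument "increments" is a list of rows, each a list of 7 numbers: the turn, a rotation vector about the tool's x, y, z in rad, then the shift along the tool's x, y, z in cm, then the opening, from 0 (shut) to 1 (fully open). A call has 1 to 10 rows; each row shifts and turns the commanded pose from where the row before left it, along the tool's axes as they then stand; what a row does not reach is not made up. A row lasts 1/8 s, in which the tool goes at most 62.5 mm and 10.7 degrees, less where a joint would pass 70% of its speed; a pose out of reach is approached as far as the arm can. A call with a gripper value outside its range is refused whole. The fingers move at their own pace and stop on an object; "newtons" is the grip in N (left out, the last holds). Time passes only in rows, so rows that do not move let the fingers close. It gives the time, the measured TCP pose, the force, the opening and the grip force at its end, in the units of the state.
- bot.get_obs(): the state, without advancing time (a new reading comes with each control period).
- eyes.grab_frame(name): name is "side" or "top"; returns the picture (400x640x3 uint8, blue, green, red); there is no depth.
- eyes.camera_info(name): a dict with "intrinsics" (3x3 intrinsics, pixels), "view" (4x4, takes a point from world to camera coordinates). Camera axes: x right, y up, looking along -z (the intrinsics and any distortion apply to the point x, -y, -z); pixel columns grow to the right and rows downward; lengths in mm; the calibration is good to about 2 mm. A picture is of the moment at which its call begins. camera_info takes no time and is no camera call.
- bot.job_done(): hands the job in; it is judged then, once.
The state is a dict: "time": time; "joint_positions": joint angles; "qvel": joint speeds; "effort": joint torques, N m; "position": TCP position; "tool_rot": TCP orientation; "force": force on the tool from outside, world axes, zero at the start; "ft_torque": the same for the moment, N m; "opening": opening from 0.0 (shut) to 1.0 (fully open); "grip_force": force on a finger pad.
Only numpy, scipy, OpenCV 4.12 (cv2) and the standard library are available. Lean on these libraries where they do the work, as an engineer would, in place of code of your own. Each camera call takes 0.05 s, during which the arm holds its last target. There are 200 camera calls.

## Task

A round printing block is clamped on the index table for carving, one sector at a time. Push the table round anticlockwise (seen from above) by its pegs, over the detent to the next place, and press it up firmly against its stop with 12 to 15 newtons, steadily for a good half second, never pushing on the table with more than 25 newtons. Then take the lock pin from its wooden rest, drop it through the table's ear into the hole in the base until its collar lies flat on the ear (no more than 25 newtons here either), let go of it, and leave the mallet, the jar and the small hand block where they are.

Things in the scene. Friction and masses are not known exactly. Their poses are not given: they have to be found in the camera images.
- index_base: Dark steel base of the index table, fixed to the bench. Origin: on the upright turning axis, at bench height; z up. It carries the turning plate, a steel disc 220 mm across, top 63 mm and underside 47 mm above the bench, with a round wooden block (124 mm across, top 83 mm, nut to 92 mm) fixed in its middle. On its -y side an arm 50 mm wide, 45 mm high reaches out under the plate's ears.
- push_peg (a point): Top centre of one of six alike upright round pegs on the turning plate, 14 mm in diameter, rising 45 mm from the disc (63 to 108 mm above the bench), centred 98 mm from the axis, 60 degrees apart. Seen from above, counted anticlockwise from the base's x axis, this peg stands at the joint's angle, the others at + 60, 120, 180, 240, 300 degrees.
- ear (a point): Top centre of the hole in one of six alike square ears of the turning plate (44 mm wide, 47 to 63 mm above the bench, outer edge 153 mm from the axis). Each ear has an upright through hole 15 mm in diameter, 130 mm from the axis. The ears stand midway between the pegs: this one at the joint's angle + 30 degrees.
- index_table (a joint): Angle of the turning plate in rad, positive anticlockwise from above: 0 in the first detent, 1.047 (60 degrees) in the next, where a stop in the hub ends the travel (nearly rigid). The detent resists, most at 0.26 rad, with 5 to 9 N at a peg; past 0.52 it pulls towards 1.047, but drag (about 1 N at a peg) may leave it short of the stop.
- lock_hole (a point): Centre of the mouth of the upright hole in the base's arm, 130 mm from the turning axis along the base's -y, 45 mm above the bench; 15 mm in diameter, 35 mm deep. With the table at 0 or at 1.047 the hole of one ear stands right over it, the ear's top 18 mm above this point.
- lock_pin: Loose steel lock pin, 120 g, upright in the wooden rest. Origin: centre of the foot's tip; z up along the pin. Shank 12 mm in diameter, 40 mm long (last 5 mm tapers to 7 mm); collar 30 mm in diameter from 40 to 46 mm above the tip; round black grip 20 mm in diameter from 46 to 80 mm. In the rest its tip is 5 mm above the bench; seated in the table, 22 mm below lock_hole.
- pin_rest: Fixed wooden block, 60 x 60 x 45 mm, with an upright hole of 15 mm diameter through its middle in which the pin stands at the start, its collar on the block's top. Origin: centre of the underside.
- dye_jar: Loose closed amber glass jar, 68 mm in diameter, 85 mm high; a bystander. Origin: centre of the underside.
- mallet: Loose wooden mallet lying on the bench, 260 mm long; a bystander. Origin: under the middle of its length; its handle points to its own -x.
- stamp_block: Loose small printing block 90 x 70 x 25 mm with a wooden handle on top (53 mm high in all); a bystander. Origin: centre of the underside.
There are look-alikes about, which are no part of the job. Of the things like the lock_pin, leave any that is purple; of the rest the smaller one is meant.

How it is judged (in metres and radians):
On the way:
1. the table stands at the next place (joint above 1.035 rad) and is pressed by the fingers with 10 to 17 N, without a break for 0.4 s (value of joint index_table above 1.035 rad and contact force between the fingers and index_base between 10 and 17 N), for 0.4 s.
At the end, for the whole second after the job is handed in: The table stands at the next place (1.02 to 1.075 rad); the lock pin stands in the base's hole through the ear: its tip at least 19 mm below the hole's mouth (collar within 3 mm of the ear), within 4 mm of the hole's axis, upright within 0.08 rad, at rest and released (value of joint index_table between 1.02 and 1.075 rad and z of lock_pin in the frame of lock_hole below -0.019 m and horizontal distance between lock_pin and lock_hole below 0.004 m and angle between lock_pin's own z axis and vertical below 0.08 rad and linear speed of lock_pin below 0.02 m/s); the robot touches nothing.
It fails at once if the robot pushes on the index table with more than 25 N (contact force between any of the fingers, the arm and index_base above 25 N).
It fails at once if the pin is rammed against the index table with more than 25 N (contact force between lock_pin and index_base above 25 N).
It fails at once if the jar, the mallet or the hand block is moved by more than 25 mm (distance of any of dye_jar, mallet, stamp_block from where it was at the start of the episode above 0.025 m).
It also fails if it takes over 72 s, if anything falls off the work surface, if the arm or the gripper's body presses on something with over 40 N, if the wrist force passes 120 N, or if a joint passes its speed limit or range.

## Working session

There is one attempt and no reset: what is moved stays moved. The work goes in short steps, Python scripts to look and compute and a tool call to move; the robot and the scene stay as the last step left them, time stands still between calls to the robot, and variables do not carry over. Pictures are saved under pics/ and viewed, at most 10 in all, crops included, and the job is handed in when it is done.

Besides the shell and the picture viewer there is one more tool, called by a JSON object that holds its "method" and its "body", one argument or row to a line. step_arm: Moves the arm, as the interface text tells. Its arguments: {"type":"object","properties":{"increments":{"type":"array","items":{"type":"array","items":{"type":"number"}}},"newtons":{"type":"number"}},"required":["increments"]}

```bash
mkdir -p pics
python3 - <<'E'
from workcell import bot, eyes
import cv2,json
for n in("side","top"):
    im=eyes.grab_frame(n); cv2.imwrite(f"pics/{n}0.png",im)
    c=eyes.camera_info(n); print(n,c)
o=bot.get_obs(); print(o)
E
```

```text
side {'intrinsics': array([[390.94070581,   0.        , 322.78967565],
       [  0.        , 390.94070581, 200.88285201],
       [  0.        ,   0.        ,   1.        ]]), 'view': array([[ 9.73087282e-01, -2.30384109e-01,  4.92991925e-03,
        -5.31137983e+02],
       [ 1.35343460e-01,  5.88711658e-01,  7.96932075e-01,
        -1.71043949e+02],
       [-1.86502787e-01, -7.74817234e-01,  6.04048810e-01,
        -1.12484778e+03],
       [ 0.00000000e+00,  0.00000000e+00,  0.00000000e+00,
         1.00000000e+00]])}
top {'intrinsics': array([[465.50847768,   0.        , 318.34396104],
       [  0.        , 465.50847768, 195.6584728 ],
       [  0.        ,   0.        ,   1.        ]]), 'view': array([[-8.16139101e-03, -9.99949066e-01, -5.93776366e-03,
        -6.05783757e+00],
       [ 9.81410467e-01, -9.14842393e-03,  1.91702375e-01,
        -5.45856226e+02],
       [-1.91746932e-01, -4.26282536e-03,  9.81435144e-01,
        -1.15541033e+03],
       [ 0.00000000e+00,  0.00000000e+00,  0.00000000e+00,
         1.00000000e+00]])}
{'time': 0.1, 'joint_positions': array([ 1.18037589,  0.33280199, -0.06470321,  1.4608756 ,  0.02160115,
        1.34989826, -0.08852584]), 'qvel': array([-2.82085238e-04, -1.57630615e-03, -6.53476594e-04, -3.12828656e-03,
        8.42007872e-05,  1.19751734e-03, -1.13904109e-04]), 'effort': array([ 1.17702177e-03, -6.26745272e+01,  4.87317285e-02, -3.92428279e+01,
        1.61556905e-02,  6.97712196e-03, -8.69084874e-05]), 'position': array([ 224.61351181, -582.87564685,  230.59095691]), 'tool_rot': array([-3.08738138e+00, -5.74285667e-01,  4.60677168e-04]), 'force': array([-0.41926466, -0.26146501,  0.36189536]), 'ft_torque': array([ 0.05740568,  0.02290228, -0.00563537]), 'grip_force': 0.0, 'opening': 0.9973658444904969}
```

View pics/side0.png

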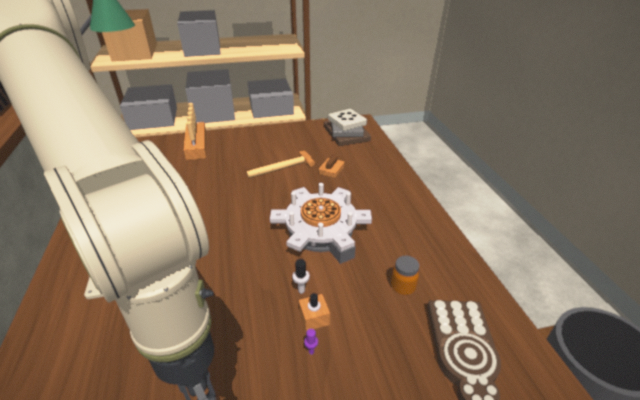

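View pics/top0.png

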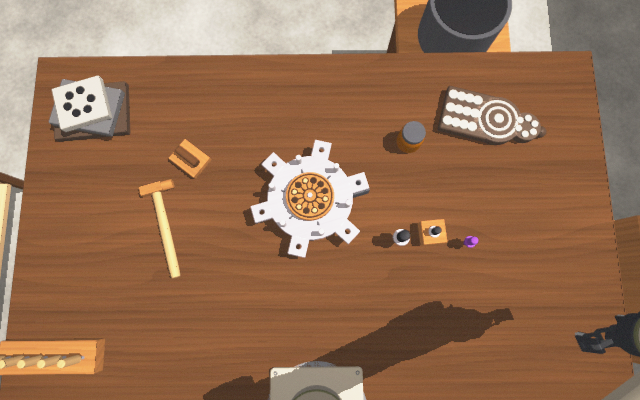

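The side view shows three pin-like things: a larger pin free-standing at (301,273), one in the wooden rest at (314,303), and a purple one at (311,341). In the top view they are at (402,236), (435,231) and (472,241). The smaller non-purple one, in the rest, fits the description. I'll confirm it and the table in an enlarged crop.

Run:
```python
import cv2,numpy as np
t=cv2.imread("pics/top0.png");s=cv2.imread("pics/side0.png")
R=lambda a,w,h:cv2.resize(a,(w,h),interpolation=cv2.INTER_CUBIC)
a=R(t[130:270,240:380],560,560)   # x4
b=R(s[180:270,260:380],240,180)
b=R(s[250:360,270:350],240,330)   # x3
c=R(t[205:257,380:490],240,113)
col=np.zeros((560,240,3),np.uint8);col[:330]=b;col[340:453]=c
cv2.imwrite("pics/crop1.png",np.hstack([a,col]))
b=R(s[170:270,260:380],720,600); cv2.imwrite("pics/crop2.png",b) # x6
```

```text
(no output)
```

View pics/crop1.png

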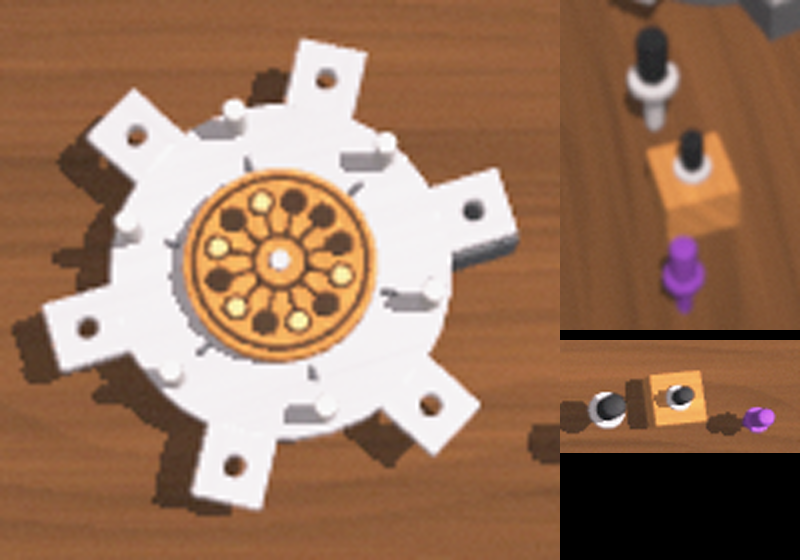

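View pics/crop2.png

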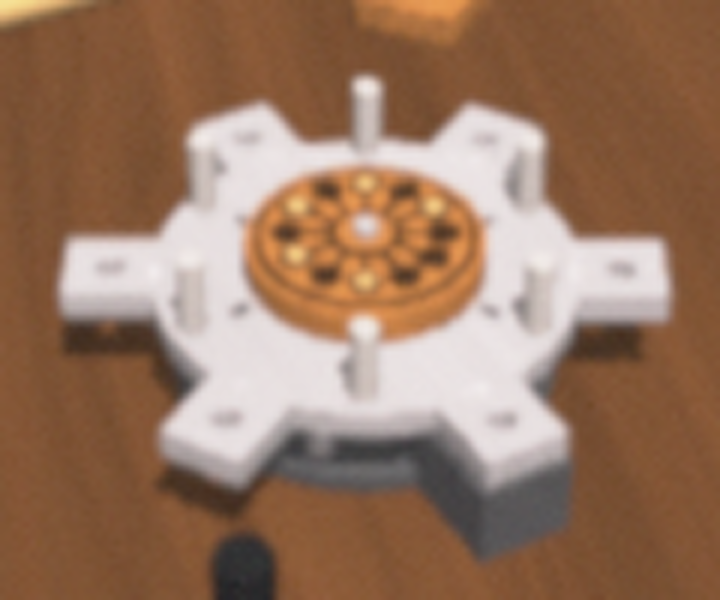

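Confirmed: the pin in the wooden rest is smaller than the free-standing one and not purple, so it is the lock pin. The base's arm shows under the ear at top (358,182). Next I'll fit the poses.

```bash
cat > h.py <<'E'
import numpy as np,cv2
from scipy.optimize import least_squares
from workcell import bot,eyes
CI={n:eyes.camera_info(n) for n in("side","top")}
def proj(n,P):
    P=np.atleast_2d(P);V=CI[n]["view"];c=P@V[:3,:3].T+V[:3,3]
    q=(c*[1,-1,-1])@CI[n]["intrinsics"].T
    return q[:,:2]/q[:,2:]
def cyl(x,y,z0,z1,r):
    a=np.linspace(0,2*np.pi,40);return np.vstack([np.c_[x+r*np.cos(a),y+r*np.sin(a),0*a+z] for z in(z0,z1)])
def cent(n,P):
    h=cv2.convexHull(proj(n,P).astype(np.float32));m=cv2.moments(h);return np.array([m["m10"],m["m01"]])/m["m00"]
E
python3 - <<'E'
from h import *
T=lambda L,k,o:(np.array(L)+.5)/k-.5+o
te=T([(326,78),(137,135),(88,327),(234,464),(431,403),(474,210)],4,(240,130))
tp=T([(234,108),(128,222),(170,372),(326,403),(437,287),(386,146)],4,(240,130))
se=T([(486,138),(249,137),(112,267),(228,418),(503,420),(622,268)],6,(260,170))
sp=T([(367,82),(203,137),(190,262),(364,325),(541,262),(533,137)],6,(260,170))
def pts(p):
    k=np.arange(6)*np.pi/3+p[2]
    return (np.c_[p[0]+130*np.cos(k),p[1]+130*np.sin(k),63+0*k],
            np.c_[p[0]+98*np.cos(k+np.pi/6),p[1]+98*np.sin(k+np.pi/6),108+0*k])
def f(p,s=("t","s")):
    E,P=pts(p);r=[]
    if "t" in s:r+=[proj("top",E)-te,proj("top",P)-tp]
    if "s" in s:r+=[proj("side",E)-se,proj("side",P)-sp]
    return np.concatenate(r).ravel()
for s in("ts","t","s"):
    R=least_squares(f,[600,0,-.2],args=(s,),loss="soft_l1");print(s,R.x,np.round(np.abs(R.fun).reshape(-1,6,2).max((1,2)),2))
R=least_squares(f,[600,0,-.2],loss="soft_l1");E,P=pts(R.x)
print(np.round(E,1));print(np.round(P,1));print(np.round(proj("top",E)-te,1).tolist())
# pin: dark grip blob
C={}
for n,(x0,x1,y0,y1) in dict(side=(300,330,288,312),top=(424,447,220,242)).items():
    im=cv2.imread(f"pics/{n}0.png")[y0:y1,x0:x1].astype(float)
    w=np.clip((110-im.max(2))/70,0,1); lab=cv2.connectedComponentsWithStats((w>.3).astype(np.uint8))
    print(n,lab[2].tolist()); i=1+np.argmax(lab[2][1:,4]); m=w*cv2.dilate((lab[1]==i).astype(np.uint8),np.ones((3,3)))
    yy,xx=np.mgrid[y0:y1,x0:x1];C[n]=np.array([(m*xx).sum(),(m*yy).sum()])/m.sum()
print(C)
for s in(("top","side"),("top",),("side",)):
    g=lambda p:np.concatenate([cent(n,cyl(p[0],p[1],51,85,10))-C[n] for n in s])
    r=least_squares(g,[500,-250]);print(s,r.x,r.fun)
E
```

```text
ts [ 5.41224024e+02  1.06443067e+01 -2.07873655e-01] [ 1.46  1.62 44.98 28.67]
t [ 5.41446862e+02  1.04878354e+01 -2.31701163e-01] [0.43 1.1 ]
s [541.59843507  11.72666151   0.81382926] [0.24 0.61]
[[ 668.4  -16.2   63. ]
 [ 628.1  107.4   63. ]
 [ 500.9  134.2   63. ]
 [ 414.    37.5   63. ]
 [ 454.4  -86.1   63. ]
 [ 581.6 -112.9   63. ]]
[[634.4  41.1 108. ]
 [561.4 106.5 108. ]
 [468.3  76.1 108. ]
 [448.1 -19.8 108. ]
 [521.  -85.2 108. ]
 [614.2 -54.8 108. ]]
[[-1.1, -0.1], [-1.1, 1.0], [0.1, 1.3], [1.5, 0.7], [0.9, -0.4], [-0.5, -1.2]]
side [[0, 0, 30, 24, 641], [10, 5, 7, 14, 79]]
top [[0, 0, 23, 22, 460], [7, 7, 9, 8, 46]]
{'side': array([313.36095321, 299.54241364]), 'top': array([434.50197109, 230.79194043])}
('top', 'side') [ 450.2965995  -303.56807086] [ 0.30752393 -0.22415946 -0.08464847 -0.35671741]
('top',) [ 449.73644099 -302.76224313] [-4.33953289e-07 -2.13316559e-06]
('side',) [ 451.35186223 -303.46706904] [ 0.33862991 -0.47046965]
```

{"method": "step_arm", "body": {
  "increments": [
    [0, 0, 0.177, 0, 0, 0, 0],
    [0, 0, 0.177, 0, 0, 0, 0],
    [0, 0, 0.177, 0, 0, 0, 0],
    [0, 0, 0.177, 0, 0, 0, 0],
    [0, 0, 0.177, 0, 0, 0, 0],
    [0, 0, 0, 0, 0, 0, 0]
  ],
  "newtons": 40
}}

```text
time: 0.85
position: [224.8, -583.0, 230.9]
tool_rot: [-3.037, 0.801, 0.001]
force: [-0.6, -0.4, 0.6]
opening: -0.0
grip_force: 0.0
```

```bash
cat >> h.py <<'E'
from scipy.spatial.transform import Rotation as Ro
def go(target,head=None):
    o=bot.get_obs();R=Ro.from_rotvec(o["tool_rot"]).as_matrix();p=o["position"]
    h=np.degrees(np.arctan2(R[1,0],R[0,0]))
    print("t",o["time"],"pos",p.round(1),"zaxis",R[:,2].round(3),"head",h.round(2),"F",o["force"].round(1),"op",round(o["opening"],3),"q",o["joint_positions"].round(2))
    print("shift cm tool:",(R.T@(np.array(target)-p)/10).round(3), "turn z" if head is not None else "", None if head is None else round(-np.radians(head-h),3))
E
python3 -c "
from h import *
go([493,-74,230])"
```

```text
t 0.85 pos [ 224.8 -583.   230.9] zaxis [-0.     0.001 -1.   ] head -29.56 F [-0.6 -0.4  0.6] op -0.0 q [ 1.09  0.33  0.05  1.47 -0.02  1.35 -0.94]
shift cm tool: [ -1.78  -57.505   0.111]  None
```

{"method": "step_arm", "body": {
  "increments": [
    [0, 0, 0, -0.18, -5, 0, 0],
    [0, 0, 0, -0.18, -5, 0, 0],
    [0, 0, 0, -0.18, -5, 0, 0],
    [0, 0, 0, -0.18, -5, 0, 0],
    [0, 0, 0, -0.18, -5, 0, 0],
    [0, 0, 0, -0.18, -5, 0, 0],
    [0, 0, 0, -0.18, -5, 0, 0],
    [0, 0, 0, -0.18, -5, 0, 0],
    [0, 0, 0, -0.18, -5, 0, 0],
    [0, 0, 0, -0.16, -5, 0, 0]
  ]
}}

```text
time: 2.1
position: [457.0, -138.3, 231.4]
tool_rot: [3.039, -0.796, 0.001]
force: [1.3, -0.9, -0.0]
opening: -0.004
grip_force: 0.0
```

```bash
python3 -c "
from h import *
go([493,-74,80],-29.7)"
```

```text
t 2.1 pos [ 457.  -138.3  231.4] zaxis [ 0.    -0.001 -1.   ] head -29.35 F [ 1.3 -0.9 -0. ] op -0.004 q [ 0.57  0.03 -0.37  1.82  0.01  1.3  -1.89]
shift cm tool: [-0.022 -7.379 15.139] turn z 0.006
```

{"method": "step_arm", "body": {
  "increments": [
    [0, 0, 0, 0, -4, 0, 0],
    [0, 0, 0, 0, -3.4, 3, 0],
    [0, 0, 0, 0, 0, 4, 0],
    [0, 0, 0, 0, 0, 3, 0],
    [0, 0, 0, 0, 0, 2, 0],
    [0, 0, 0, 0, 0, 1.5, 0],
    [0, 0, 0, 0, 0, 1, 0],
    [0, 0, 0, 0, 0, 0.5, 0],
    [0, 0, 0, 0, 0, 0, 0]
  ]
}}

```text
time: 3.22
position: [493.2, -75.5, 81.4]
tool_rot: [3.037, -0.803, 0.0]
force: [0.2, 0.6, 0.5]
opening: 0.005
grip_force: 0.0
```

```bash
python3 -c "
from h import *
go([493,-74,80],-29.7)"
```

```text
t 3.225 pos [493.2 -75.5  81.4] zaxis [ 0. -0. -1.] head -29.61 F [0.2 0.6 0.5] op 0.005 q [ 0.46  0.23 -0.44  1.94  0.12  0.99 -2.12]
shift cm tool: [-0.094 -0.121  0.143] turn z 0.002
```

{"method": "step_arm", "body": {
  "increments": [
    [0, 0, -0.015, 0.15, 0, 0, 0],
    [0, 0, -0.015, 0.15, 0, 0, 0],
    [0, 0, -0.015, 0.15, 0, 0, 0],
    [0, 0, -0.01, 0.1, 0, 0, 0],
    [0, 0, -0.01, 0.1, 0, 0, 0],
    [0, 0, -0.005, 0.05, 0, 0, 0],
    [0, 0, -0.005, 0.05, 0, 0, 0],
    [0, 0, -0.005, 0.05, 0, 0, 0]
  ]
}}

```text
time: 4.22
position: [500.2, -79.2, 81.3]
tool_rot: [3.067, -0.681, 0.0]
force: [-0.2, -0.7, -0.4]
opening: -0.003
grip_force: 0.0
```

{"method": "step_arm", "body": {
  "increments": [
    [0, 0, -0.005, 0.05, 0, 0, 0],
    [0, 0, -0.005, 0.05, 0, 0, 0],
    [0, 0, -0.005, 0.05, 0, 0, 0],
    [0, 0, -0.005, 0.05, 0, 0, 0]
  ]
}}

```text
time: 4.72
position: [501.9, -80.0, 81.3]
tool_rot: [3.074, -0.65, -0.0]
force: [-1.4, -0.1, 1.9]
opening: -0.002
grip_force: 0.8
```

{"method": "step_arm", "body": {
  "increments": [
    [0, 0, -0.005, 0.05, 0, 0, 0],
    [0, 0, -0.005, 0.05, 0, 0, 0],
    [0, 0, -0.005, 0.05, 0, 0, 0],
    [0, 0, -0.005, 0.05, 0, 0, 0]
  ]
}}

```text
time: 5.22
position: [503.8, -80.8, 81.3]
tool_rot: [3.08, -0.619, -0.0]
force: [-2.1, 1.7, 1.1]
opening: 0.003
grip_force: 1.2
```

{"method": "step_arm", "body": {
  "increments": [
    [0, 0, -0.01, 0.1, 0, 0, 0],
    [0, 0, -0.015, 0.148, 0, 0, 0],
    [0, 0, -0.015, 0.148, 0, 0, 0],
    [0, 0, -0.015, 0.148, 0, 0, 0]
  ]
}}

```text
time: 5.72
position: [508.8, -82.7, 81.3]
tool_rot: [-3.096, 0.533, 0.001]
force: [-4.2, 2.1, 2.0]
opening: 0.001
grip_force: 2.2
```

{"method": "step_arm", "body": {
  "increments": [
    [0, 0, -0.015, 0.148, 0, 0, 0],
    [0, 0, -0.015, 0.148, 0, 0, 0],
    [0, 0, -0.015, 0.148, 0, 0, 0],
    [0, 0, -0.015, 0.148, 0, 0, 0]
  ]
}}

```text
time: 6.22
position: [514.3, -84.5, 81.2]
tool_rot: [-3.111, 0.44, 0.001]
force: [-5.5, 2.8, 3.8]
opening: 0.004
grip_force: 3.1
```

{"method": "step_arm", "body": {
  "increments": [
    [0, 0, -0.015, 0.148, 0, 0, 0],
    [0, 0, -0.015, 0.148, 0, 0, 0],
    [0, 0, -0.015, 0.148, 0, 0, 0],
    [0, 0, -0.015, 0.148, 0, 0, 0]
  ]
}}

```text
time: 6.72
position: [519.8, -85.8, 81.2]
tool_rot: [-3.122, 0.346, 0.002]
force: [-6.6, 3.7, 5.2]
opening: 0.0
grip_force: 3.6
```

```bash
python3 -c "
from h import *
go([541.5,11.1,80])"
```

```text
t 6.725 pos [519.8 -85.8  81.2] zaxis [-0.001  0.    -1.   ] head -12.65 F [-6.6  3.7  5.2] op 0.0 q [ 0.49  0.3  -0.47  1.87  0.16  1.01 -1.84]
shift cm tool: [-5.000e-03 -9.935e+00  1.230e-01]  None
```

{"method": "step_arm", "body": {
  "increments": [
    [0, 0, -0.015, 0.148, 0, 0, 0],
    [0, 0, -0.015, 0.148, 0, 0, 0],
    [0, 0, -0.015, 0.148, 0, 0, 0],
    [0, 0, -0.015, 0.148, 0, 0, 0],
    [0, 0, -0.015, 0.148, 0, 0, 0],
    [0, 0, -0.015, 0.148, 0, 0, 0]
  ]
}}

```text
time: 7.48
position: [528.4, -87.4, 81.2]
tool_rot: [-3.135, 0.205, 0.002]
force: [-7.3, 3.5, 4.7]
opening: 0.001
grip_force: 3.8
```

{"method": "step_arm", "body": {
  "increments": [
    [0, 0, -0.015, 0.148, 0, 0, 0],
    [0, 0, -0.015, 0.148, 0, 0, 0],
    [0, 0, -0.015, 0.148, 0, 0, 0],
    [0, 0, -0.015, 0.148, 0, 0, 0],
    [0, 0, -0.015, 0.148, 0, 0, 0],
    [0, 0, -0.015, 0.148, 0, 0, 0]
  ]
}}

```text
time: 8.22
position: [537.4, -88.3, 81.2]
tool_rot: [-3.141, 0.064, 0.002]
force: [-6.2, 3.5, 4.4]
opening: 0.001
grip_force: 3.1
```

{"method": "step_arm", "body": {
  "increments": [
    [0, 0, -0.015, 0.148, 0, 0, 0],
    [0, 0, -0.015, 0.148, 0, 0, 0],
    [0, 0, -0.015, 0.148, 0, 0, 0],
    [0, 0, -0.015, 0.148, 0, 0, 0],
    [0, 0, -0.015, 0.148, 0, 0, 0],
    [0, 0, -0.015, 0.148, 0, 0, 0],
    [0, 0, -0.015, 0.148, 0, 0, 0],
    [0, 0, -0.015, 0.148, 0, 0, 0],
    [0, 0, -0.015, 0.148, 0, 0, 0]
  ]
}}

```text
time: 9.35
position: [551.4, -88.7, 81.3]
tool_rot: [3.138, 0.147, 0.001]
force: [-1.9, 1.2, -0.4]
opening: -0.002
grip_force: 0.7
```

```bash
python3 -c "
from h import *
go([541.5,11.1,80]); cv2.imwrite('pics/top1.png',eyes.grab_frame('top')[90:310,200:500])"
```

```text
t 9.35 pos [551.4 -88.7  81.3] zaxis [ 0. -0. -1.] head 5.36 F [-1.9  1.2 -0.4] op -0.002 q [ 0.5   0.37 -0.5   1.79  0.2   1.04 -1.55]
shift cm tool: [ -0.052 -10.03    0.126]  None
```

View pics/top1.png

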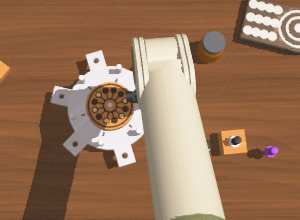

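The arm hides the pushed peg, but the table has clearly turned about half-way and the bystanders are untouched. I'll keep following the arc.

{"method": "step_arm", "body": {
  "increments": [
    [0, 0, -0.02, 0.195, 0, 0, 0],
    [0, 0, -0.02, 0.195, 0, 0, 0],
    [0, 0, -0.02, 0.195, 0, 0, 0],
    [0, 0, -0.02, 0.195, 0, 0, 0],
    [0, 0, -0.02, 0.195, 0, 0, 0],
    [0, 0, -0.02, 0.195, 0, 0, 0],
    [0, 0, -0.02, 0.195, 0, 0, 0],
    [0, 0, -0.02, 0.195, 0, 0, 0]
  ]
}}

```text
time: 10.4
position: [566.6, -85.9, 81.3]
tool_rot: [3.116, 0.398, 0.0]
force: [-1.0, 0.7, -0.3]
opening: 0.001
grip_force: 0.0
```

{"method": "step_arm", "body": {
  "increments": [
    [0, 0, -0.02, 0.195, 0, 0, 0],
    [0, 0, -0.02, 0.195, 0, 0, 0],
    [0, 0, -0.02, 0.195, 0, 0, 0],
    [0, 0, -0.02, 0.195, 0, 0, 0],
    [0, 0, -0.02, 0.195, 0, 0, 0],
    [0, 0, -0.02, 0.195, 0, 0, 0],
    [0, 0, -0.02, 0.195, 0, 0, 0],
    [0, 0, -0.02, 0.195, 0, 0, 0]
  ]
}}

```text
time: 11.4
position: [581.4, -81.0, 81.3]
tool_rot: [3.074, 0.646, 0.0]
force: [-0.4, 0.6, 0.2]
opening: 0.0
grip_force: 0.0
```

```bash
python3 -c "
from h import *
go([541.5,11.1,80])
p=bot.get_obs()['position'];print(np.degrees(np.arctan2(p[1]-11.1,p[0]-541.5))%360)"
```

```text
t 11.4 pos [581.4 -81.   81.3] zaxis [ 0. -0. -1.] head 23.73 F [-0.4  0.6  0.2] op 0.0 q [ 0.51  0.44 -0.55  1.71  0.25  1.07 -1.28]
shift cm tool: [  0.055 -10.032   0.129]  None
293.4139340212994
```

{"method": "step_arm", "body": {
  "increments": [
    [0, 0, -0.015, 0.15, 0, 0, 0],
    [0, 0, -0.015, 0.15, 0, 0, 0],
    [0, 0, -0.015, 0.15, 0, 0, 0],
    [0, 0, -0.015, 0.15, 0, 0, 0],
    [0, 0, -0.01, 0.1, 0, 0, 0],
    [0, 0, -0.01, 0.1, 0, 0, 0],
    [0, 0, -0.01, 0.1, 0, 0, 0],
    [0, 0, -0.01, 0.1, 0, 0, 0],
    [0, 0, -0.01, 0.1, 0, 0, 0],
    [0, 0, -0.01, 0.1, 0, 0, 0]
  ]
}}

```text
time: 12.65
position: [592.0, -75.6, 81.3]
tool_rot: [3.03, 0.828, 0.0]
force: [0.2, 0.4, -0.3]
opening: 0.002
grip_force: 0.0
```

{"method": "step_arm", "body": {
  "increments": [
    [0, 0, -0.01, 0.1, 0, 0, 0],
    [0, 0, -0.01, 0.1, 0, 0, 0],
    [0, 0, -0.01, 0.1, 0, 0, 0],
    [0, 0, -0.005, 0.05, 0, 0, 0],
    [0, 0, -0.005, 0.05, 0, 0, 0]
  ]
}}

```text
time: 13.28
position: [595.4, -73.5, 81.3]
tool_rot: [3.013, 0.888, 0.0]
force: [-0.3, -0.0, 0.2]
opening: -0.001
grip_force: 0.0
```

{"method": "step_arm", "body": {
  "increments": [
    [0, 0, -0.005, 0.05, 0, 0, 0],
    [0, 0, -0.005, 0.05, 0, 0, 0],
    [0, 0, -0.005, 0.05, 0, 0, 0],
    [0, 0, -0.005, 0.05, 0, 0, 0]
  ]
}}

```text
time: 13.78
position: [597.1, -72.4, 81.3]
tool_rot: [3.004, 0.918, -0.0]
force: [-0.1, -0.3, -0.2]
opening: -0.002
grip_force: 0.0
```

{"method": "step_arm", "body": {
  "increments": [
    [0, 0, -0.005, 0.05, 0, 0, 0],
    [0, 0, -0.005, 0.05, 0, 0, 0],
    [0, 0, -0.005, 0.05, 0, 0, 0],
    [0, 0, -0.005, 0.05, 0, 0, 0],
    [0, 0, -0.005, 0.05, 0, 0, 0]
  ]
}}

```text
time: 14.4
position: [599.1, -71.0, 81.3]
tool_rot: [2.993, 0.956, 0.0]
force: [-0.1, -0.4, 0.2]
opening: -0.002
grip_force: 0.0
```

{"method": "step_arm", "body": {
  "increments": [
    [0, 0, 0, 0.04, 0, 0, 0],
    [0, 0, 0, 0.04, 0, 0, 0],
    [0, 0, 0, 0.04, 0, 0, 0]
  ]
}}

```text
time: 14.78
position: [600.1, -70.3, 81.3]
tool_rot: [2.993, 0.955, 0.0]
force: [-1.1, 0.3, -0.4]
opening: 0.0
grip_force: 0.4
```

{"method": "step_arm", "body": {
  "increments": [
    [0, 0, 0, 0.04, 0, 0, 0],
    [0, 0, 0, 0.04, 0, 0, 0],
    [0, 0, 0, 0, 0, 0, 0]
  ]
}}

```text
time: 15.15
position: [600.7, -69.8, 81.3]
tool_rot: [2.993, 0.955, -0.0]
force: [-1.3, -0.5, 0.5]
opening: -0.001
grip_force: 0.4
```

{"method": "step_arm", "body": {
  "increments": [
    [0, 0, 0, 0.03, 0, 0, 0],
    [0, 0, 0, 0.03, 0, 0, 0],
    [0, 0, 0, 0, 0, 0, 0]
  ]
}}

```text
time: 15.52
position: [600.8, -69.8, 81.3]
tool_rot: [2.993, 0.955, -0.002]
force: [-4.2, -2.1, 3.7]
opening: 0.001
grip_force: 2.5
```

{"method": "step_arm", "body": {
  "increments": [
    [0, 0, 0, 0.03, 0, 0, 0],
    [0, 0, 0, 0.03, 0, 0, 0],
    [0, 0, 0, 0, 0, 0, 0]
  ]
}}

```text
time: 15.9
position: [600.8, -69.7, 81.2]
tool_rot: [2.993, 0.954, -0.003]
force: [-7.7, -1.7, 5.2]
opening: -0.004
grip_force: 3.8
```

{"method": "step_arm", "body": {
  "increments": [
    [0, 0, 0, 0.03, 0, 0, 0],
    [0, 0, 0, 0.03, 0, 0, 0],
    [0, 0, 0, 0, 0, 0, 0]
  ]
}}

```text
time: 16.27
position: [600.9, -69.8, 81.2]
tool_rot: [2.993, 0.954, -0.005]
force: [-9.9, -3.7, 6.1]
opening: 0.004
grip_force: 5.2
```

{"method": "step_arm", "body": {
  "increments": [
    [0, 0, 0, 0.025, 0, 0, 0],
    [0, 0, 0, 0, 0, 0, 0],
    [0, 0, 0, 0, 0, 0, 0],
    [0, 0, 0, 0, 0, 0, 0]
  ]
}}

```text
time: 16.77
position: [600.9, -69.7, 81.2]
tool_rot: [2.993, 0.954, -0.006]
force: [-12.0, -3.5, 7.6]
opening: 0.003
grip_force: 5.7
```

{"method": "step_arm", "body": {
  "increments": [
    [0, 0, 0, 0, 0, 0, 0],
    [0, 0, 0, 0, 0, 0, 0],
    [0, 0, 0, 0, 0, 0, 0],
    [0, 0, 0, 0, 0, 0, 0]
  ]
}}

```text
time: 17.27
position: [600.9, -69.7, 81.2]
tool_rot: [2.993, 0.954, -0.006]
force: [-11.9, -3.1, 8.1]
opening: -0.001
grip_force: 5.7
```

```bash
python3 -c "
from h import *
import time
go([541.5,11.1,80])
o=bot.get_obs();print(np.linalg.norm(o['force']))"
```

```text
t 17.275 pos [600.9 -69.7  81.2] zaxis [-0.003 -0.002 -1.   ] head 35.35 F [-11.9  -3.1   8.1] op -0.001 q [ 0.5   0.48 -0.58  1.65  0.29  1.1  -1.12]
shift cm tool: [ -0.163 -10.028   0.127]  None
14.740119852077587
```

Pressed against the stop at about 12–15 N for a second. Now I'll back off, lift and move to the pin.

{"method": "step_arm", "body": {
  "increments": [
    [0, 0, 0, -0.1, 0, 0, 0],
    [0, 0, 0, -0.3, 0, 0, 0],
    [0, 0, 0, -0.8, 0, 0, 0],
    [0, 0, 0, -0.5, 0, -2, 0],
    [0, 0, 0, 0, 0, -4, 0],
    [0, 0, 0, 0, 0, -5, 0],
    [0, 0, 0, 0, 0, -4, 0.6],
    [0, 0, 0, 0, 0, -1, 0.6]
  ]
}}

```text
time: 18.27
position: [589.7, -78.4, 245.8]
tool_rot: [2.99, 0.954, 0.008]
force: [-0.1, -1.3, -0.0]
opening: 0.42
grip_force: 0.0
```

```bash
python3 -c "
from h import *
go([450.3,-303.3,230],60)"
```

```text
t 18.275 pos [589.7 -78.4 245.8] zaxis [ 0.006 -0.001 -1.   ] head 35.4 F [-0.1 -1.3 -0. ] op 0.42 q [ 0.56  0.32 -0.62  1.5   0.19  1.38 -1.03]
shift cm tool: [-24.402  10.249   1.525] turn z -0.429
```

{"method": "step_arm", "body": {
  "increments": [
    [0, 0, 0, -4, 1.7, 0, 0.6],
    [0, 0, 0, -4, 1.7, 0, 0.6],
    [0, 0, 0, -4, 1.7, 0, 0.6],
    [0, 0, 0, -4, 1.7, 0, 0.6],
    [0, 0, 0, -4, 1.7, 0, 0.6],
    [0, 0, -0.159, 0, 0, 0, 0.6],
    [0, 0, -0.159, 0, 0, 0, 0.6],
    [0, 0, -0.159, 0, 0, 0, 0.6],
    [0, 0, -0.159, 0, 0, 0, 0.6],
    [0, 0, -0.159, 0, 0, 0, 0.6]
  ]
}}

```text
time: 19.52
position: [474.4, -263.5, 241.5]
tool_rot: [-2.384, -2.046, 0.0]
force: [-0.2, 0.8, -0.4]
opening: 0.6
grip_force: 0.0
```

```bash
python3 -c "
from h import *
go([450.3,-303.3,150],90)
s=eyes.grab_frame('side');t=eyes.grab_frame('top')
cv2.imwrite('pics/s2.png',s);cv2.imwrite('pics/t2.png',t)
cv2.imwrite('pics/v2.png',np.vstack([np.hstack([cv2.resize(s[150:270,240:400],(400,300),interpolation=2),cv2.resize(s[230:350,240:400],(400,300),interpolation=2)]),np.hstack([cv2.resize(t[130:280,240:440],(400,300),interpolation=2),cv2.resize(t[190:280,350:470],(400,300),interpolation=2)])]))"
```

```text
t 19.525 pos [ 474.4 -263.5  241.5] zaxis [-0.  0. -1.] head 81.25 F [-0.2  0.8 -0.4] op 0.6 q [ 0.94  0.19 -0.58  1.64  0.11  1.34  0.19]
shift cm tool: [-4.305 -1.78   9.148] turn z -0.153
```

View pics/v2.png

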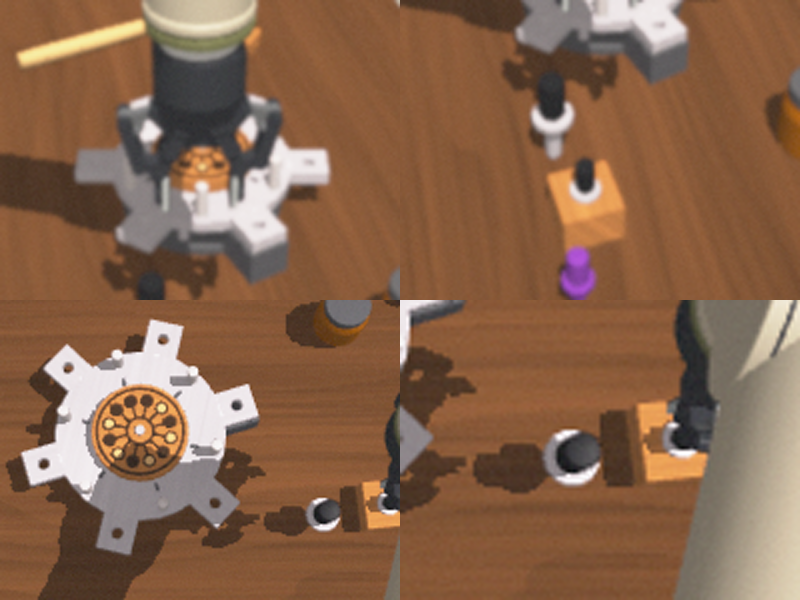

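```bash
python3 -c "
from h import *
print(proj('side',[474.4,-263.5,241.5]),proj('side',[474.4,-263.5,247]))
C=np.array([541.5,11.1]);a=-1.2797
for n,f in(('top','t2'),('side','s2')):
    im=cv2.imread(f'pics/{f}.png').max(2).astype(float);P=proj(n,[*(C+130*np.array([np.cos(a),np.sin(a)])),63])[0]
    x,y=np.round(P).astype(int);w=im[y-5:y+6,x-5:x+6];print(n,P,w.astype(int).tolist() if n=='top' else '')
    m=np.clip(150-w,0,None);yy,xx=np.mgrid[y-5:y+6,x-5:x+6];m*=np.hypot(yy-y,xx-x)<4.5
    print((m*xx).sum()/m.sum(),(m*yy).sum()/m.sum())
"
```

```text
[[319.34409847 232.35774089]] [[319.3431136  230.48675394]]
top [357.88216403 182.00760218] [[239, 238, 239, 238, 239, 239, 239, 239, 238, 239, 239], [238, 239, 238, 239, 239, 239, 240, 239, 239, 239, 239], [238, 238, 238, 236, 220, 212, 212, 233, 239, 239, 238], [238, 239, 236, 189, 141, 139, 144, 188, 239, 239, 240], [239, 238, 222, 105, 73, 81, 101, 149, 228, 239, 239], [239, 237, 188, 66, 62, 61, 70, 115, 201, 239, 239], [239, 237, 196, 63, 59, 63, 67, 112, 211, 238, 239], [239, 238, 231, 142, 68, 65, 80, 163, 237, 238, 238], [239, 239, 238, 231, 198, 192, 217, 234, 238, 237, 238], [238, 239, 239, 239, 236, 236, 235, 236, 237, 237, 237], [238, 238, 238, 236, 237, 237, 237, 238, 238, 240, 240]]
357.7182103610675 182.45761381475668
side [343.46537492 239.47950709] 
nan nan<string>:9: RuntimeWarning: invalid value encountered in scalar divide
```

{"method": "step_arm", "body": {
  "increments": [
    [0, 0, -0.153, 0, 0, 0, 0.6],
    [0, 0, 0, 0, 0, 0, 0.6]
  ]
}}

```text
time: 19.88
position: [474.6, -263.6, 241.4]
tool_rot: [-2.231, -2.212, -0.0]
force: [-0.0, 0.1, -0.5]
opening: 0.6
grip_force: 0.0
```

```bash
python3 -c "
from h import *
go([450.3,-303.3,57],90)"
```

```text
t 19.875 pos [ 474.6 -263.6  241.4] zaxis [-0.  0. -1.] head 89.49 F [-0.   0.1 -0.5] op 0.6 q [ 0.95  0.2  -0.6   1.64  0.11  1.34  0.33]
shift cm tool: [-3.994 -2.394 18.438] turn z -0.009
```

{"method": "step_arm", "body": {
  "increments": [
    [0, 0, -0.009, -2, -1.2, 2, 0.6],
    [0, 0, 0, -2, -1.2, 2, 0.6],
    [0, 0, 0, 0, 0, 4, 0.6],
    [0, 0, 0, 0, 0, 3, 0.6],
    [0, 0, 0, 0, 0, 2, 0.6],
    [0, 0, 0, 0, 0, 0, 0.6]
  ]
}}

```text
time: 20.62
position: [449.8, -303.1, 110.1]
tool_rot: [-2.22, -2.219, 0.001]
force: [-0.1, -0.0, 0.2]
opening: 0.597
grip_force: 0.0
```

```bash
python3 -c "
from h import *
go([450.3,-303.3,57],90)
s=eyes.grab_frame('side')
p=proj('side',bot.get_obs()['position']);print(p)
cv2.imwrite('pics/s3.png',cv2.resize(s[230:350,250:400],(750,600),interpolation=2))"
```

```text
t 20.625 pos [ 449.8 -303.1  110.1] zaxis [-0.002  0.002 -1.   ] head 89.97 F [-0.1 -0.   0.2] op 0.597 q [ 0.99  0.31 -0.55  1.8   0.18  1.09  0.37]
shift cm tool: [-0.032  0.057  5.311] turn z -0.0
[[313.20973318 287.11346229]]
```

View pics/s3.png

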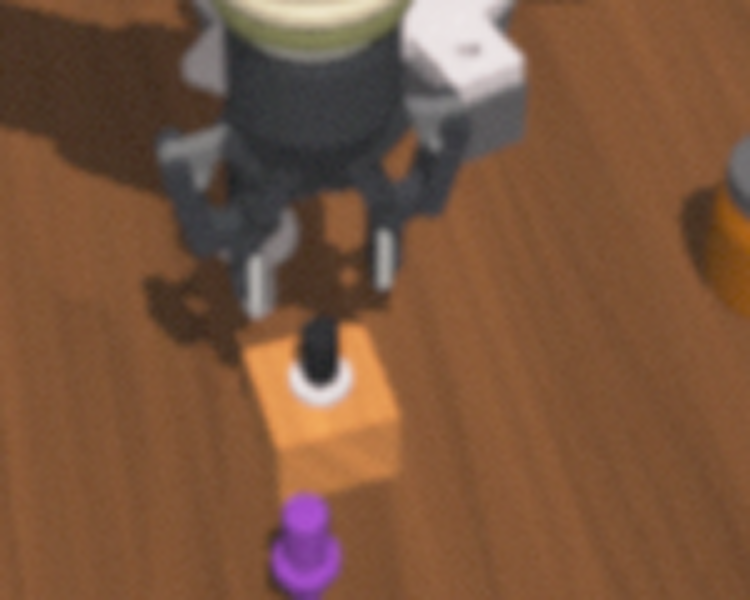

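The open fingers stand centred over the grip of the lock pin (crop 320,345), at full-frame side (314,299). Going down and closing.

{"method": "step_arm", "body": {
  "increments": [
    [0, 0, 0, 0, 0.05, 2, 0.6],
    [0, 0, 0, 0, 0, 1.5, 0.6],
    [0, 0, 0, 0, 0, 1.2, 0.6],
    [0, 0, 0, 0, 0, 0.6, 0.6],
    [0, 0, 0, 0, 0, 0, 0.4],
    [0, 0, 0, 0, 0, 0, 0.3],
    [0, 0, 0, 0, 0, 0, 0.2],
    [0, 0, 0, 0, 0, 0, 0.15],
    [0, 0, 0, 0, 0, 0, 0.15]
  ],
  "newtons": 30
}}

```text
time: 21.8
position: [451.6, -303.9, 58.9]
tool_rot: [2.216, 2.225, -0.0]
force: [-1.6, 0.6, 4.2]
opening: 0.224
grip_force: 29.6
```

{"method": "step_arm", "body": {
  "increments": [
    [0, 0, 0, 0, 0, 0, 0.1],
    [0, 0, 0, 0, 0, -0.5, 0.1],
    [0, 0, 0, 0, 0, -1.5, 0.1],
    [0, 0, 0, 0, 0, -3, 0.1],
    [0, 0, 0, 0, 0, -4, 0.1],
    [0, 0, 0, 0, 0, -3, 0.1],
    [0, 0, 0, 0, 0, 0, 0.1]
  ],
  "newtons": 40
}}

```text
time: 22.68
position: [452.5, -304.2, 181.4]
tool_rot: [2.213, 2.222, 0.001]
force: [0.1, -1.2, -2.3]
opening: 0.217
grip_force: 39.2
```

```bash
python3 -c "
from h import *
go([578.3,-113.2,180],90)"
```

```text
t 22.675 pos [ 452.5 -304.2  181.4] zaxis [ 0.004 -0.003 -1.   ] head 90.23 F [ 0.1 -1.2 -2.3] op 0.217 q [ 1.01  0.24 -0.57  1.72  0.14  1.22  0.41]
shift cm tool: [19.051 12.657  0.133] turn z 0.004
```

{"method": "step_arm", "body": {
  "increments": [
    [0, 0, 0, 2, 1.4, 0, 0.1],
    [0, 0, 0, 3, 2, 0, 0.1],
    [0, 0, 0, 4, 2.7, 0, 0.1],
    [0, 0, 0, 4, 2.7, 0, 0.1],
    [0, 0, 0, 3, 2, 0, 0.1],
    [0, 0, 0, 2, 1.3, 0, 0.1],
    [0, 0, 0, 1, 0.6, 0, 0.1],
    [0, 0, 0, 0, 0, 2, 0.1],
    [0, 0, 0, 0, 0, 2, 0.1],
    [0, 0, 0, 0, 0, 0, 0.1]
  ]
}}

```text
time: 23.92
position: [575.5, -114.2, 135.5]
tool_rot: [-2.216, -2.222, 0.004]
force: [0.8, -0.2, -0.7]
opening: 0.22
grip_force: 39.2
```

```bash
python3 -c "
from h import *
go([579.2,-113.6,124],90)
s=eyes.grab_frame('side');t=eyes.grab_frame('top')
p=bot.get_obs()['position'];tip=p-[0,0,53.9];print('tip',proj('side',[tip,tip+[0,0,12],tip+[0,0,40]]),proj('side',[578.3,-113.2,63]))
k=lambda im,x0,y0:cv2.resize(im[y0:y0+60,x0:x0+80],(800,600),interpolation=2)
cv2.imwrite('pics/s4.png',k(s,305,190))"
```

```text
t 23.925 pos [ 575.5 -114.2  135.5] zaxis [-0.004  0.001 -1.   ] head 90.15 F [ 0.8 -0.2 -0.7] op 0.22 q [ 0.65  0.4  -0.66  1.65  0.26  1.18 -0.07]
shift cm tool: [0.059 0.374 1.151] turn z 0.003
tip [[343.17980453 234.10121387]
 [343.33715362 230.8812255 ]
 [343.71259695 223.19816101]] [[343.26963921 239.45297971]]
```

View pics/s4.png

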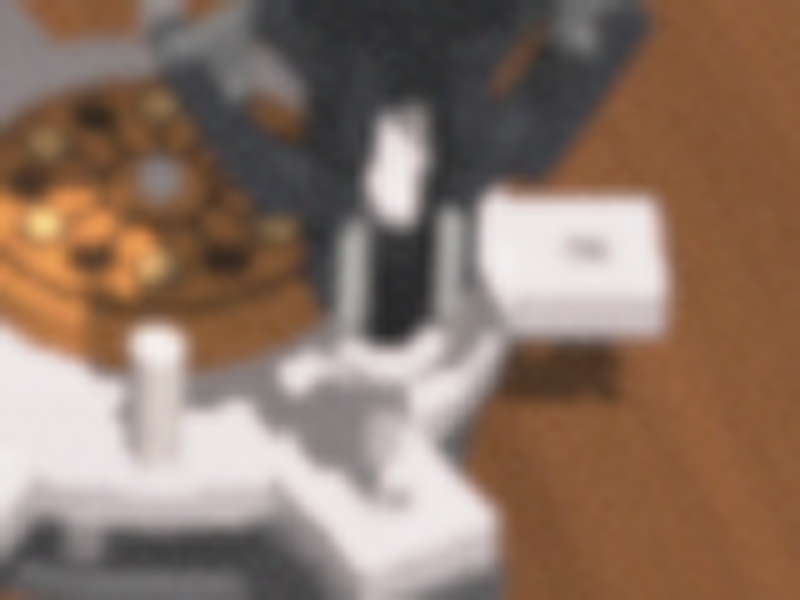

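{"method": "step_arm", "body": {
  "increments": [
    [0, 0, 0, 0.06, 0.37, 0, 0.1],
    [0, 0, 0, 0, 0, 0.6, 0.1],
    [0, 0, 0, 0, 0, 0.4, 0.1],
    [0, 0, 0, 0, 0, 0, 0.1]
  ]
}}

```text
time: 24.52
position: [580.9, -112.5, 127.9]
tool_rot: [-2.217, -2.225, 0.001]
force: [-0.5, 0.5, -2.0]
opening: 0.223
grip_force: 39.2
```

```bash
python3 -c "
from h import *
go([579.2,-113.6,116],90)"
```

```text
t 24.525 pos [ 580.9 -112.5  127.9] zaxis [-0.001  0.    -1.   ] head 90.23 F [-0.5  0.5 -2. ] op 0.223 q [ 0.64  0.42 -0.66  1.65  0.27  1.17 -0.08]
shift cm tool: [-0.109 -0.166  1.185] turn z 0.004
```

{"method": "step_arm", "body": {
  "increments": [
    [0, 0, 0, -0.11, -0.17, 0, 0.1],
    [0, 0, 0, 0, 0, 0.2, 0.1],
    [0, 0, 0, 0, 0, 0, 0.1],
    [0, 0, 0, 0, 0, 0, 0.1]
  ]
}}

```text
time: 25.02
position: [579.5, -113.6, 126.4]
tool_rot: [2.217, 2.226, 0.0]
force: [-0.0, 0.2, -0.9]
opening: 0.22
grip_force: 39.2
```

```bash
python3 -c "
from h import *
go([579.2,-113.6,116],90)
print(proj('side',[579.2,-113.6,100]))
s=eyes.grab_frame('side');cv2.imwrite('pics/s5.png',cv2.resize(s[215:260,315:375],(800,600),interpolation=2))"
```

```text
t 25.025 pos [ 579.5 -113.6  126.4] zaxis [ 0. -0. -1.] head 90.23 F [-0.   0.2 -0.9] op 0.22 q [ 0.64  0.41 -0.66  1.66  0.27  1.16 -0.08]
shift cm tool: [-1.000e-03 -2.900e-02  1.036e+00] turn z 0.004
[[344.10909756 229.66409935]]
```

View pics/s5.png

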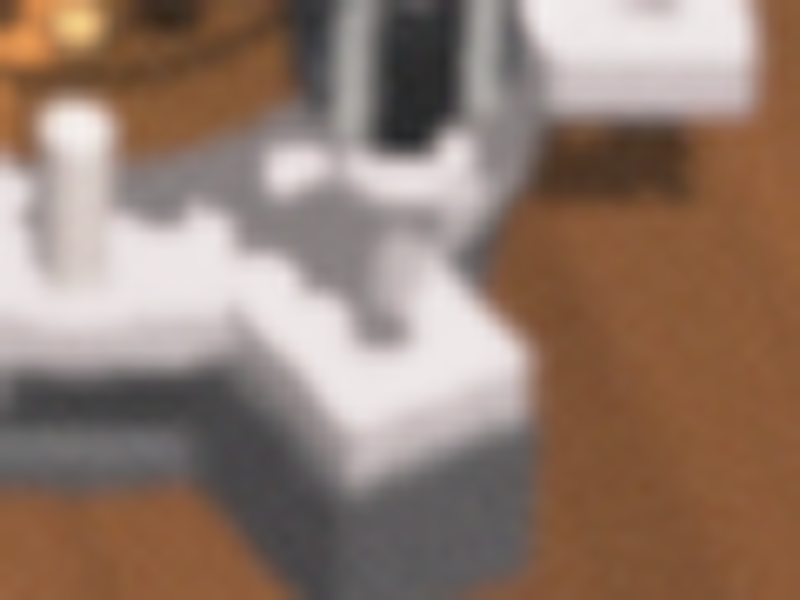

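{"method": "step_arm", "body": {
  "increments": [
    [0, 0, 0, 0, -0.02, 0.2, 0.1],
    [0, 0, 0, 0, 0, 0.2, 0.1],
    [0, 0, 0, 0, 0, 0.2, 0.1],
    [0, 0, 0, 0, 0, 0.1, 0.1],
    [0, 0, 0, 0, 0, 0.1, 0.1],
    [0, 0, 0, 0, 0, 0.1, 0.1]
  ]
}}

```text
time: 25.82
position: [579.3, -113.6, 117.3]
tool_rot: [2.217, 2.226, -0.0]
force: [0.5, -0.7, -1.1]
opening: 0.221
grip_force: 39.2
```

{"method": "step_arm", "body": {
  "increments": [
    [0, 0, 0, 0, 0, 0.08, 0.1],
    [0, 0, 0, 0, 0, 0.08, 0.1],
    [0, 0, 0, 0, 0, 0, 0.1]
  ]
}}

```text
time: 26.2
position: [579.3, -113.6, 115.7]
tool_rot: [2.217, 2.226, -0.0]
force: [-0.3, 0.2, -1.3]
opening: 0.215
grip_force: 39.2
```

{"method": "step_arm", "body": {
  "increments": [
    [0, 0, 0, 0, 0, 0.08, 0.1],
    [0, 0, 0, 0, 0, 0.08, 0.1],
    [0, 0, 0, 0, 0, 0, 0.1]
  ]
}}

```text
time: 26.58
position: [579.3, -113.5, 114.1]
tool_rot: [-2.217, -2.226, -0.0]
force: [0.2, 1.6, -1.2]
opening: 0.221
grip_force: 39.2
```

{"method": "step_arm", "body": {
  "increments": [
    [0, 0, 0, 0, 0, 0.08, 0.1],
    [0, 0, 0, 0, 0, 0.08, 0.1],
    [0, 0, 0, 0, 0, 0.08, 0.1],
    [0, 0, 0, 0, 0, 0, 0.1]
  ]
}}

```text
time: 27.08
position: [579.3, -113.2, 111.6]
tool_rot: [-2.216, -2.226, -0.0]
force: [0.4, 3.0, 0.1]
opening: 0.216
grip_force: 39.5
```

{"method": "step_arm", "body": {
  "increments": [
    [0, 0, 0, 0, 0, 0.08, 0.1],
    [0, 0, 0, 0, 0, 0.08, 0.1],
    [0, 0, 0, 0, 0, 0.08, 0.1],
    [0, 0, 0, 0, 0, 0, 0.1]
  ]
}}

```text
time: 27.58
position: [579.2, -113.3, 109.1]
tool_rot: [-2.216, -2.226, -0.0]
force: [-1.5, 3.7, -0.1]
opening: 0.221
grip_force: 39.4
```

{"method": "step_arm", "body": {
  "increments": [
    [0, 0, 0, 0.08, -0.03, 0, 0.1],
    [0, 0, 0, 0, 0, 0.08, 0.1],
    [0, 0, 0, 0, 0, 0.08, 0.1],
    [0, 0, 0, 0, 0, 0.08, 0.1],
    [0, 0, 0, 0, 0, 0.08, 0.1],
    [0, 0, 0, 0, 0, 0, 0.1]
  ]
}}

```text
time: 28.32
position: [579.0, -112.8, 106.0]
tool_rot: [2.217, 2.226, -0.0]
force: [-0.5, 3.9, -1.6]
opening: 0.219
grip_force: 39.4
```

{"method": "step_arm", "body": {
  "increments": [
    [0, 0, 0, 0, 0, 0.08, 0.1],
    [0, 0, 0, 0, 0, 0.08, 0.1],
    [0, 0, 0, 0, 0, 0.08, 0.1],
    [0, 0, 0, 0, 0, 0.08, 0.1],
    [0, 0, 0, 0, 0, 0, 0.1]
  ]
}}

```text
time: 28.95
position: [579.0, -112.8, 102.8]
tool_rot: [2.217, 2.226, -0.0]
force: [-0.7, 2.9, -0.8]
opening: 0.223
grip_force: 39.4
```

{"method": "step_arm", "body": {
  "increments": [
    [0, 0, 0, 0.1, -0.02, 0, 0.1],
    [0, 0, 0, 0, 0, 0.08, 0.1],
    [0, 0, 0, 0, 0, 0.08, 0.1],
    [0, 0, 0, 0, 0, 0.08, 0.1],
    [0, 0, 0, 0, 0, 0, 0.1]
  ]
}}

```text
time: 29.58
position: [578.7, -112.1, 100.4]
tool_rot: [2.217, 2.226, -0.0]
force: [-0.3, -0.6, -1.4]
opening: 0.223
grip_force: 39.2
```

{"method": "step_arm", "body": {
  "increments": [
    [0, 0, 0, 0, 0, 0.08, 0.1],
    [0, 0, 0, 0, 0, 0.08, 0.1],
    [0, 0, 0, 0, 0, 0.08, 0.1],
    [0, 0, 0, 0, 0, 0, 0.1]
  ]
}}

```text
time: 30.08
position: [578.7, -111.9, 98.0]
tool_rot: [2.217, 2.226, -0.0]
force: [0.5, -0.2, -1.6]
opening: 0.222
grip_force: 39.2
```

{"method": "step_arm", "body": {
  "increments": [
    [0, 0, 0, 0, 0, 0.08, 0.1],
    [0, 0, 0, 0, 0, 0.08, 0.1],
    [0, 0, 0, 0, 0, 0.08, 0.1],
    [0, 0, 0, 0, 0, 0, 0.1]
  ]
}}

```text
time: 30.58
position: [578.8, -111.8, 95.6]
tool_rot: [-2.217, -2.226, 0.0]
force: [-1.1, 0.1, -1.9]
opening: 0.218
grip_force: 39.2
```

{"method": "step_arm", "body": {
  "increments": [
    [0, 0, 0, 0, 0, 0.15, 0.1],
    [0, 0, 0, 0, 0, 0.15, 0.1],
    [0, 0, 0, 0, 0, 0.15, 0.1],
    [0, 0, 0, 0, 0, 0.15, 0.1],
    [0, 0, 0, 0, 0, 0, 0.1]
  ]
}}

```text
time: 31.2
position: [578.7, -111.8, 89.5]
tool_rot: [-2.217, -2.226, 0.0]
force: [-0.1, 0.1, -1.3]
opening: 0.216
grip_force: 39.2
```

{"method": "step_arm", "body": {
  "increments": [
    [0, 0, 0, 0, 0, 0.15, 0.1],
    [0, 0, 0, 0, 0, 0.15, 0.1],
    [0, 0, 0, 0, 0, 0.15, 0.1],
    [0, 0, 0, 0, 0, 0.15, 0.1],
    [0, 0, 0, 0, 0, 0.15, 0.1],
    [0, 0, 0, 0, 0, 0, 0.1]
  ]
}}

```text
time: 31.95
position: [578.7, -111.8, 82.1]
tool_rot: [-2.217, -2.226, 0.0]
force: [0.3, 0.6, -2.4]
opening: 0.22
grip_force: 39.2
```

{"method": "step_arm", "body": {
  "increments": [
    [0, 0, 0, 0, 0, 0.1, 0.1],
    [0, 0, 0, 0, 0, 0.1, 0.1],
    [0, 0, 0, 0, 0, 0, 0.1]
  ]
}}

```text
time: 32.33
position: [578.7, -111.8, 80.1]
tool_rot: [-2.217, -2.226, 0.0]
force: [0.5, 0.6, -1.3]
opening: 0.216
grip_force: 39.2
```

{"method": "step_arm", "body": {
  "increments": [
    [0, 0, 0, 0, 0, 0.08, 0.1],
    [0, 0, 0, 0, 0, 0.08, 0.1],
    [0, 0, 0, 0, 0, 0, 0.1]
  ]
}}

```text
time: 32.7
position: [578.7, -111.8, 78.5]
tool_rot: [-2.217, -2.226, 0.0]
force: [0.2, 0.5, -1.4]
opening: 0.217
grip_force: 39.2
```

{"method": "step_arm", "body": {
  "increments": [
    [0, 0, 0, 0, 0, 0.05, 0.1],
    [0, 0, 0, 0, 0, 0.05, 0.1],
    [0, 0, 0, 0, 0, 0, 0.1]
  ]
}}

```text
time: 33.08
position: [578.7, -111.8, 77.6]
tool_rot: [2.217, 2.226, -0.0]
force: [-0.1, -0.6, -1.9]
opening: 0.217
grip_force: 39.2
```

{"method": "step_arm", "body": {
  "increments": [
    [0, 0, 0, 0, 0, 0.05, 0.1],
    [0, 0, 0, 0, 0, 0, 0.1]
  ]
}}

```text
time: 33.33
position: [578.8, -111.8, 77.1]
tool_rot: [2.217, 2.226, -0.0]
force: [-0.8, 0.1, -2.1]
opening: 0.225
grip_force: 39.2
```

{"method": "step_arm", "body": {
  "increments": [
    [0, 0, 0, 0, 0, 0.05, 0.1],
    [0, 0, 0, 0, 0, 0, 0.1]
  ]
}}

```text
time: 33.58
position: [579.0, -111.8, 77.0]
tool_rot: [2.217, 2.226, 0.0]
force: [-1.2, 0.5, 3.9]
opening: 0.219
grip_force: 39.7
```

{"method": "step_arm", "body": {
  "increments": [
    [0, 0, 0, 0, 0, 0.05, 0.1],
    [0, 0, 0, 0, 0, 0, 0.1]
  ]
}}

```text
time: 33.83
position: [579.0, -111.8, 76.9]
tool_rot: [2.216, 2.225, 0.0]
force: [-3.4, 1.0, 8.9]
opening: 0.22
grip_force: 40.3
```

Seated: the collar met the ear at the expected height. Now I'll release and withdraw.

{"method": "step_arm", "body": {
  "increments": [
    [0, 0, 0, 0, 0, -0.05, 0.1],
    [0, 0, 0, 0, 0, 0, 0.3],
    [0, 0, 0, 0, 0, 0, 0.4],
    [0, 0, 0, 0, 0, 0, 0.5],
    [0, 0, 0, 0, 0, -0.5, 0.5],
    [0, 0, 0, 0, 0, -2, 0.5],
    [0, 0, 0, 0, 0, -4, 0.5],
    [0, 0, 0, 0, 0, -5, 0.5],
    [0, 0, 0, 0, 0, -4, 0.5]
  ]
}}

```text
time: 34.95
position: [579.1, -111.6, 235.4]
tool_rot: [2.215, 2.225, 0.002]
force: [0.1, -0.3, -0.2]
opening: 0.5
grip_force: 0.0
```

{"method": "step_arm", "body": {
  "increments": [
    [0, 0, 0, -4, 0, -2, 0.5],
    [0, 0, 0, -5, -2, 0, 0.5],
    [0, 0, 0, -5, -2, 0, 0.5],
    [0, 0, 0, -5, -2, 0, 0.5],
    [0, 0, 0, -4, 0, 0, 0.5],
    [0, 0, 0, 0, 0, 0, 0.5],
    [0, 0, 0, 0, 0, 0, 0.5]
  ]
}}

```text
time: 35.83
position: [520.2, -341.1, 252.7]
tool_rot: [2.215, 2.226, 0.002]
force: [-0.6, 0.3, -1.2]
opening: 0.501
grip_force: 0.0
```

```bash
python3 -c "
from h import *
s=eyes.grab_frame('side');t=eyes.grab_frame('top')
cv2.imwrite('pics/v6.png',np.hstack([cv2.resize(s[170:270,260:380],(400,333),interpolation=2),cv2.resize(t[130:255,240:390],(400,333),interpolation=2)]))"
```

```text
(no output)
```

View pics/v6.png

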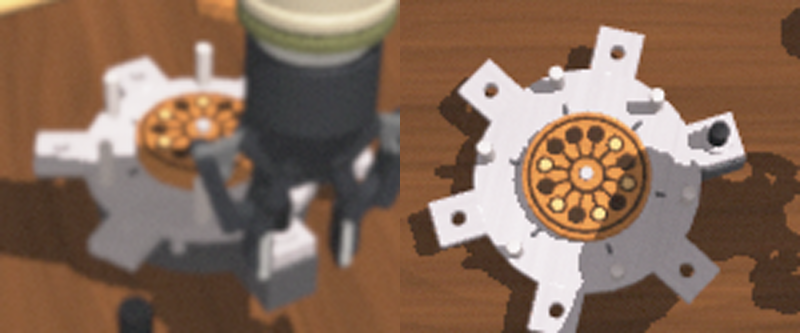

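The top view shows the pin standing upright in the ear over the base's arm, at crop (717,135). The table is at its next place and the gripper is clear, so I'm handing in.

```bash
python3 -c "
from workcell import bot
print(bot.job_done())"
```

```text
the job is handed in; nothing more can be done
None
```

The job is handed in, and no verdict came back: the table went to its next place and was pressed on the stop at about 12–15 N for a second, and the lock pin was seated through the ear and released at about 36 s.

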